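# Pin an injection pump's hidden control rack at its stop

### The job

Lock the injection pump's control rack for refitting. Take the long-handled locking pin from the wooden pin block, put it through the pump's top window and feel gently along the rack hidden under the dust lip until the pin drops into the rack's cross-bore; then draw the rack along to the stop-screw end of the window, let the pin drop fully home into the lock bore there, and leave it standing with its collar flat on the pad. Never force the pin, and leave the other two pins in their block.

Things in the scene. Friction and masses are not known exactly. Their poses are not given: they have to be found in the camera images.
- pump: Fixed bare-alloy in-line injection pump on a bolted flange, 124 mm across (x), 200 mm along (y). At its +y end a shaft stub and a stop screw, at its -y end a round governor cover. Origin: centre of the flange's underside, on the bench; z up. Four capped pipe unions, rising to 23 mm above the window pad, stand in a row 50 mm to the +x side of the window.
- window_mid (a point): Centre of the window, a slot 13 mm wide (x) and 55 mm long (y) in a raised pad (34 x 86 mm, its surface 78 mm above the bench); this point lies at the pad's surface. A split rubber dust lip 3 mm down closes the slot to view and gives way freely. Axes as the pump's.
- rack_plane (a point): Fixed point under the window's centre, 18 mm below the pad's surface, level with the flat top of the hidden steel rack. The rack, 10 mm thick, slides only along y, stiffly (about 8 N), and stays where it is left. It is solid but for one round cross-bore 13 mm wide on the window's centre line, at the start at an unknown place 12 to 40 mm from the lock end point.
- window_lock_end (a point): Point at the pad's surface over the lock bore's centre, near the stop-screw end (+y) of the window, where the pin must finally stand; the slot's end wall is 6.5 mm beyond it. Under the rack is a flat floor, 28 mm below the pad's surface, and in it here the blind lock bore, 13 mm wide, 12 mm deep. With its cross-bore over this bore the rack is at its stop. Axes as the pump's.
- window_far_end (a point): Point on the window's centre line at pad-surface height, 42 mm from the lock end point towards the governor (-y); the slot's end wall is 6.5 mm beyond it. Axes as the pump's.
- pin_block: Fixed wooden block 52 x 184 x 45 mm on the bench with three pins standing in a row along its y, 62 mm apart, in three bores 13 mm wide and 41 mm deep at y = -62, 0 and 62 mm. Origin: centre of its underside.
- lock_pin: Steel locking pin, 88 mm tall, 0.08 kg, the only one with a long round handle (18 mm diameter, 46 mm tall, dark grooves). From below: shank 10 mm diameter, 38 mm long, its nose tapered to 6 mm over the last 4 mm; collar 21 mm diameter, 4 mm thick; handle. Origin half-way up, 44 mm above the tip; z towards the handle, whose centre is 21 mm above the origin. It stands with its collar on the block.
- lock_pin_mid (a point): Centre of the locking pin, 44 mm above its tip (same point as lock_pin).
- lock_pin_seat (a point): Centre of the underside of the locking pin's collar, 38 mm above its tip; level with the pad surface when the pin is home, 20 mm above it with the tip on the rack, 10 mm above it with the tip on the floor under the rack.
- plug_pin_mid (a point): Centre of another pin with a squat hexagonal head (58 mm tall in all), standing in the block; to be left.
- tee_pin_mid (a point): Centre of another pin with a thin stem and a crossbar handle (78 mm tall in all, bar 46 mm), standing in the block; to be left.
Mind the look-alikes: they are no part of the job. Leave any blue or red look-alike of the lock_pin alone.

How it is judged:
By the outcome, as a careful person would: the job done as asked, in the order asked, and still so for the second after the job is handed in, with the robot touching nothing.
It also fails if it takes over 61 s, if anything falls off the work surface, if the arm or the gripper's body presses on something with over 40 N, if the wrist force passes 120 N, or if a joint passes its speed limit or range.

### The arm

A 6-joint arm with a two-finger parallel gripper is mounted at the origin on a cart in front of the work surface, level with it; the furniture and walls round the work are solid. World frame = base frame: x ahead of the robot, y to its left, z up, the work surface at z = 0. Lengths are in mm, angles in rad, forces in N, time in s.
With the tool pointing down it reaches from about 275 to 750 mm from the base axis. Payload 10.2 kg.
Tool frame: the origin (TCP) lies midway between the tips of the shut fingers; the grasp point (between the pads) lies 19 mm behind it; z points along the fingers, y is the line along which they close (so a half turn about z gives the same grasp; the last joint's range is limited). The gripper opens to 85 mm and grips with 20 to 120 N. Pads are 22 mm wide; open, the fingers measure 114 mm over their backs; the gripper's body (76 mm by 85 mm) begins 54 mm behind the grasp point. The pads swing forward as they close: fully open they stand 13 mm farther back than shut.
Start: joints at [-1.396, 0.313, 1.498, -0, 1.331, -0.223], TCP at [203.368, -484.017, 192.994] pointing down, gripper open.
Joint ranges: [-2.94, 2.94], [-0.97, 2.17], [0.19, 2.56], [-1.23, 4.37], [0.02, 3.11], [-2.88, 2.88]. Speed limits (rad/s): [2.39, 2.39, 3.01, 3.14, 3.14, 3.14].

### API

Orientations are given as a unit quaternion [w, x, y, z].
In Python, from rig import ctrl gives the robot as it stands.
- The arm moves only by the tool send_rows, never from a script. Its argument "targets" is a list of rows, each a list of 7 numbers: the closure, from -1 (fully open) to 1 (shut), so that 0 is half open, then the shift along the tool's x, y, z in m, then the turn, a rotation vector about the tool's x, y, z in rad. In form: [[claw, dx, dy, dz, ax, ay, az], ...]. A call has exactly 10 rows; each row shifts and turns the commanded pose from where the row before left it, along the tool's axes as they then stand; what a row does not reach is not made up. A row lasts 1/8 s, in which the tool goes at most 62.5 mm and 10.7 degrees, less where a joint would pass 70% of its speed; a pose out of reach is approached as far as the arm can. A call with a gripper value outside its range is refused whole. The fingers move at their own pace and stop on an object; "squeeze" is the grip in N (left out, the last holds). Time passes only in rows, so rows that do not move let the fingers close, or fill a call up. It gives the time, the measured TCP pose, the force, the opening and the grip force at its end, in the units of the state.
- ctrl.sense(): the state, without advancing time (a new reading comes with each control period).
- ctrl.capture(name): name is "scene" or "top" or "wrist"; returns a dict with "img" (400x640x3 uint8, red, green, blue), "camera_matrix" (3x3 intrinsics, pixels), "k1" (the pictures are not rectified: a ray, as slopes to the right and down, at radius r is drawn at 1 + k1 r^2 times it, then the intrinsics apply), "R" (3x3) and "t" (3): a world point X has camera coordinates R X + t. Camera axes: x right, y down, z forward; pixel columns grow to the right and rows downward; lengths in mm; the calibration is good to about 2 mm. A picture is of the moment at which its call begins. There is no depth.
- ctrl.finish_job(): hands the job in; it is judged then, once.
Trained networks look in a picture, given as the dict that the camera call returned (one of the last four; its "shot" number tells which), for a name from the list of things; names that differ only in an ending like _2 or _b are one class to them, and where a whole thing is asked for, a point or a joint stands for the part that bears it (a point fixed in the world has none). Each returns a list of dicts, best first, with "score" (0 to 1); they miss things now and then, are a little off and sometimes report something else, mostly with a low value. They report only what shows in the picture. A call takes as long as a camera call. They do not tell look-alikes from the thing itself.
- ctrl.boxes_of(query, picture): "extent" ([left, top, width, height] in pixels, round what is visible of it).
- ctrl.landmark_of(query, picture): "point" ([column, row] in pixels: a listed point, or the origin of a listed thing).
The state is a dict: "time_s": time; "joints": joint angles; "dq": joint speeds; "tau": joint torques, N m; "eef_pos": TCP position; "ee_rot": TCP orientation; "force": force on the tool from outside, world axes, zero at the start; "wrist_torque": the same for the moment, N m; "grip_width": opening from 0.0 (shut) to 1.0 (fully open); "grip_force": force on a finger pad.
Only numpy, scipy, OpenCV 4.12 (cv2) and the standard library are available. Lean on these libraries where they do the work, as an engineer would, in place of code of your own. Each camera call takes 0.05 s, during which the arm holds its last target. There are 200 camera calls.

## Working session

There is one attempt and no reset: what is moved stays moved. The work goes in short steps, Python scripts to look and compute and a tool call to move; the robot and the scene stay as the last step left them, time stands still between calls to the robot, and variables do not carry over. Pictures are saved under pics/ and viewed, at most 10 in all, crops included, and the job is handed in when it is done.

Besides the shell and the picture viewer there is one more tool, called after "Call:" as name(argument=value, ...) on one line, values as JSON. send_rows: Moves the arm, as the interface text tells. Its arguments: {"type":"object","properties":{"targets":{"type":"array"},"squeeze":{"type":"number"}},"required":["targets"]}

```bash
mkdir -p pics; ls
cat > h.py <<'E'
import numpy as np, cv2
from rig import ctrl
def ray(p,c):
    K=np.array(c["camera_matrix"]);R=np.array(c["R"]);t=np.array(c["t"])
    d=np.array([(p[0]-K[0,2])/K[0,0],(p[1]-K[1,2])/K[1,1]]);u=d.copy()
    for _ in range(20): u=d/(1+c["k1"]*(u@u))
    v=R.T@np.array([u[0],u[1],1]);return -R.T@t,v/np.linalg.norm(v)
def atz(p,c,z):
    o,v=ray(p,c);return o+v*(z-o[2])/v[2]
def tri(obs):
    A=np.zeros((3,3));b=np.zeros(3)
    for p,c in obs:
        o,v=ray(p,c);M=np.eye(3)-np.outer(v,v);A+=M;b+=M@o
    X=np.linalg.solve(A,b)
    return X,[np.linalg.norm((np.eye(3)-np.outer(v,v))@(X-o)) for o,v in (ray(p,c) for p,c in obs)]
def proj(X,c):
    x=np.array(c["R"])@X+np.array(c["t"]);u=x[:2]/x[2];u=u*(1+c["k1"]*(u@u));K=np.array(c["camera_matrix"])
    return K[0,0]*u[0]+K[0,2],K[1,1]*u[1]+K[1,2]
def save(n,im): cv2.imwrite("pics/"+n,im[:,:,::-1])
E
python3 - <<'E'
from h import *
cs={n:ctrl.capture(n) for n in("scene","top")}
for n,c in cs.items(): save(n+"0.png",c["img"])
for q in ["pump","window_mid","window_lock_end","window_far_end","pin_block","lock_pin","lock_pin_seat","plug_pin_mid","tee_pin_mid"]:
    for n,c in cs.items():
        print(q,n,[(np.round(d["point"]).tolist(),round(d["score"],2)) for d in ctrl.landmark_of(q,c)[:4]])
for n,c in cs.items(): print(n,-np.array(c["R"]).T@c["t"],c["k1"])
s=ctrl.sense();print(s["eef_pos"],s["ee_rot"],s["force"],s["time_s"])
E
```

```text
pics
pump scene [([400.0, 210.0], 0.76), ([280.0, 224.0], 0.4)]
pump top [([410.0, 186.0], 0.88)]
window_mid scene [([412.0, 183.0], 0.73)]
window_mid top [([423.0, 192.0], 0.94)]
window_lock_end scene [([404.0, 181.0], 0.91)]
window_lock_end top [([412.0, 196.0], 0.87), ([230.0, 192.0], 0.33)]
window_far_end scene [([415.0, 174.0], 0.73)]
window_far_end top [([432.0, 183.0], 0.91)]
pin_block scene [([246.0, 254.0], 0.65)]
pin_block top [([260.0, 192.0], 0.78)]
lock_pin scene [([195.0, 224.0], 0.83), ([212.0, 275.0], 0.65), ([235.0, 212.0], 0.62), ([217.0, 235.0], 0.51)]
lock_pin top [([228.0, 192.0], 0.64), ([226.0, 159.0], 0.57), ([412.0, 185.0], 0.56), ([214.0, 231.0], 0.55)]
lock_pin_seat scene [([230.0, 220.0], 0.82), ([193.0, 229.0], 0.79), ([211.0, 272.0], 0.67), ([212.0, 238.0], 0.63)]
lock_pin_seat top [([261.0, 196.0], 0.72), ([214.0, 236.0], 0.65), ([261.0, 158.0], 0.63)]
plug_pin_mid scene [([247.0, 237.0], 0.76)]
plug_pin_mid top [([260.0, 197.0], 0.45)]
tee_pin_mid scene [([282.0, 228.0], 0.45)]
tee_pin_mid top [([281.0, 196.0], 0.61)]
scene [-253.3123881   583.24014037  459.1615769 ] -0.0675434793013961
top [ 360.07636042  178.9407466  1152.87218518] -0.10395329275946137
[ 203.36862535 -484.02482228  193.00939637] [ 2.27396554e-05  9.80285648e-01  1.97585547e-01 -2.01310488e-06] [ 0.47735862 -0.05457979  0.36870668] 1.0
```

Run:
```python
import cv2,numpy as np
a=cv2.imread("pics/scene0.png")[130:330,140:480];b=cv2.imread("pics/top0.png")[110:280,180:480]
a=cv2.resize(a,(600,353),interpolation=3);b=cv2.resize(b,(600,340)[:2] if 0 else (435,247),interpolation=3)
a=cv2.resize(cv2.imread("pics/scene0.png")[140:310,150:470],(640,340),interpolation=3)
b=cv2.resize(cv2.imread("pics/top0.png")[125:255,190:460],(540,260),interpolation=3)
o=np.zeros((600,640,3),np.uint8);o[:340]=a;o[340:,:540]=b
cv2.imwrite("pics/v1.png",o)
```

```text
(no output)
```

View pics/v1.png

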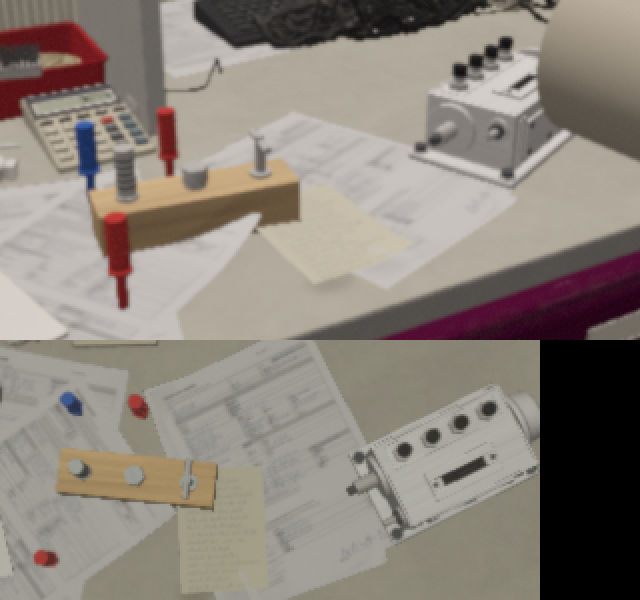

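View pics/scene0.png

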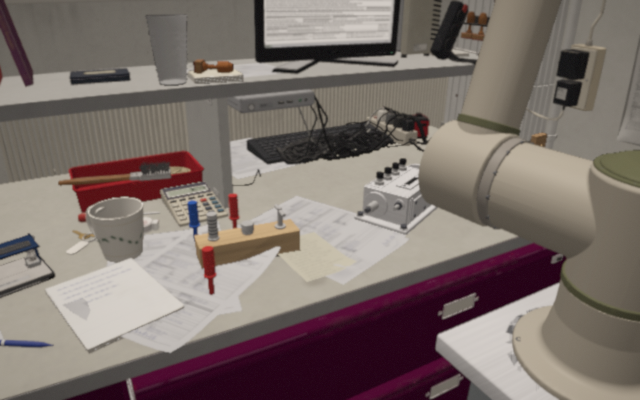

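The real pin is the grey grooved long-handled one in the block: scene (212,226), top (229,189). Its look-alikes are blue at scene (194,217), red at (233,208) and red at (209,270), all outside the block. The pump's slot is at top (422,192), with the stub and stop-screw end to the lower left.

Run:
```python
from h import *
cs={n:ctrl.capture(n) for n in("scene","top")}
S,T=cs["scene"],cs["top"]
print("pin", tri([((212,226),S),((229,190),T)]))
for z in(45,95): print(z,atz((229,190),T,z).round(1))
for n,p in [("lock",(412,196)),("far",(432,183)),("mid",(423,192))]: print(n,atz(p,T,78).round(1))
print("blk",atz((260,192),T,45).round(1), "tee",atz((284,195),T,60).round(1))
# slot dark region fit in top view
g=cv2.cvtColor(T["img"],cv2.COLOR_RGB2GRAY);r=g[175:210,400:450]
m=(r<70).astype(np.uint8);n,l,st,ce=cv2.connectedComponentsWithStats(m)
for i in range(1,n):
    if st[i,4]>25:
        q=np.argwhere(l==i)[:,::-1].astype(np.float32)+[400,175]
        W=np.array([atz(p,T,78)[:2] for p in q],np.float32); print(st[i,4],q.mean(0),cv2.minAreaRect(W))
c=ctrl.capture("scene");save("crop.png",cv2.resize(c["img"][180:300,160:320],(800,600),interpolation=3))
```

```text
pin (array([494.58451907, 375.90314301,  69.94125602]), [np.float64(1.527320901132733), np.float64(1.5273209011326812)])
45 [498.3 381.9  45. ]
95 [492.1 372.8  95. ]
lock [480.  -38.7  78. ]
far [509.7 -85.5  78. ]
mid [489.1 -64.2  78. ]
blk [493.5 309.4  45. ] tee [484.6 252.5  60. ]
91 [421.45054945 190.0989011 ] ((493.6916198730469, -60.887123107910156), (9.140317916870117, 49.88022232055664), 26.135412216186523)
```

View pics/crop.png

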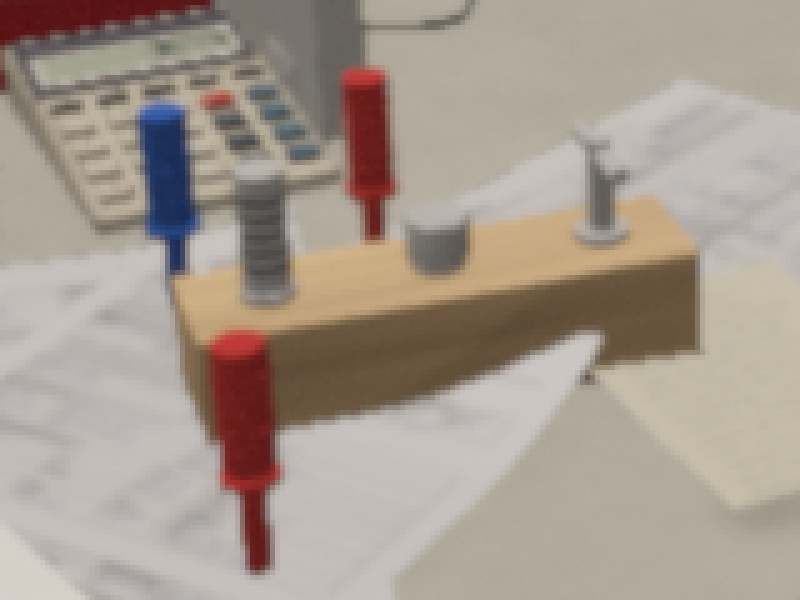

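The crop confirms the target: the grey grooved handle standing in the block's end bore at crop (265,230), i.e. scene (213,226). The blue and red ones stand outside the block. First I pass over the pump for a near look.

Call:
send_rows(targets=[[-0.2, 0.04, -0.027, -0.011, 0, 0, 0], [-0.2, 0.04, -0.027, -0.011, 0, 0, 0], [-0.2, 0.04, -0.027, -0.011, 0, 0, 0], [-0.2, 0.04, -0.027, -0.011, 0, 0, 0], [-0.2, 0.04, -0.027, -0.011, 0, 0, 0], [-0.2, 0.04, -0.027, -0.011, 0, 0, 0], [-0.2, 0.04, -0.027, -0.011, 0, 0, 0], [-0.2, 0.04, -0.027, -0.011, 0, 0, 0], [-0.2, 0.04, -0.027, -0.011, 0, 0, 0], [-0.2, 0.03, -0.02, -0.011, 0, 0, 0]])

```text
time_s: 2.4
eef_pos: [461.8, -88.7, 303.5]
ee_rot: [0.0, 0.98, 0.198, 0.0]
force: [0.2, -1.3, -0.1]
grip_width: 0.6
grip_force: 0.0
```

Run:
```python
from h import *
s=ctrl.sense();print(s["eef_pos"].round(1),s["ee_rot"].round(4),s["time_s"],s["joints"])
c=ctrl.capture("wrist");save("w1.png",c["img"]);print(-np.array(c["R"]).T@c["t"])
for q,z in [("window_mid",78),("window_lock_end",78),("window_far_end",78)]:
    print(q,[(d["point"],round(d["score"],2),atz(d["point"],c,z).round(1)) for d in ctrl.landmark_of(q,c)[:2]])
```

```text
[461.8 -88.7 303.5] [1.000e-04 9.802e-01 1.981e-01 1.000e-04] 2.4 [-4.39850634e-01  1.32580293e-01  1.43890671e+00  6.17132031e-05
  1.56978068e+00  7.32034156e-01]
[535.54292542 -56.42049991 484.02810716]
window_mid [([308.6, 128.2], 0.71, array([493.4, -57.7,  78. ]))]
window_lock_end [([293.1, 127.5], 0.75, array([486.9, -40.2,  78. ]))]
window_far_end [([326.0, 125.9], 0.57, array([504. , -75.8,  78. ]))]
```

View pics/w1.png

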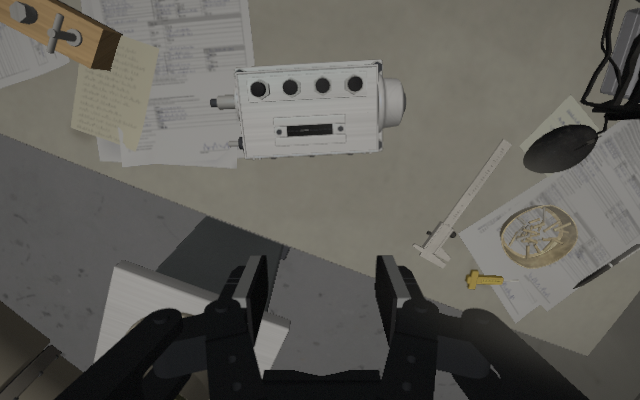

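The wrist view shows the slot at about (287–333, 124–136), with the unions above it and the stop-screw end to the left. I'll fit the slot and move on to the pin.

```bash
cat >> h.py <<'E'
def slot(c,box,z=78,th=75,k=6):
    x0,y0,x1,y1=box;g=cv2.cvtColor(c["img"],cv2.COLOR_RGB2GRAY)[y0:y1,x0:x1]
    g=cv2.resize(g,None,fx=k,fy=k,interpolation=cv2.INTER_CUBIC);n,l,st,ce=cv2.connectedComponentsWithStats((g<th).astype(np.uint8))
    i=1+np.argmax(st[1:,4]);q=np.argwhere(l==i)[:,::-1];q=(q+.5)/k-.5+[x0,y0]
    W=np.array([atz(p,c,z)[:2] for p in q],np.float32);return q.mean(0),W.mean(0),cv2.minAreaRect(W)
E
python3 - <<'E'
from h import *
c=ctrl.capture("wrist")
g=cv2.cvtColor(c["img"],cv2.COLOR_RGB2GRAY);print(g[130,280:342:2],g[118:142,310])
for th in(80,110): print(slot(c,(276,118,344,142),th=th))
t=ctrl.capture("top")
for th in(70,90): print(slot(t,(402,178,442,204),th=th))
E
```

```text
[ 91 153 152  37  35  28  35  36  30  34  25  26  27  29  28  29  27  29
  30  29  31  31  33  33  32  33 129 150 149 122 121] [155 155 155 154 150 123  31  30  28  30  33  33  29  29  27  35 119 158
 158 156 154 154 154 153]
(array([308.24077473, 128.57544005]), array([491.96643 , -58.982574], dtype=float32), ((491.94671630859375, -59.03838348388672), (12.688112258911133, 54.68241882324219), 25.85967445373535))
(array([308.3168425 , 128.58878949]), array([491.9863  , -59.072647], dtype=float32), ((491.97650146484375, -59.110931396484375), (13.53444766998291, 55.75782775878906), 25.862751007080078))
(array([421.51911454, 189.99025385]), array([493.69345 , -60.890606], dtype=float32), ((493.6175537109375, -60.92143249511719), (10.069101333618164, 51.08900833129883), 25.440704345703125))
(array([421.53635746, 190.00908936]), array([493.65182 , -60.930687], dtype=float32), ((493.5647888183594, -60.956932067871094), (11.552547454833984, 52.823795318603516), 25.507850646972656))
```

Call:
send_rows(targets=[[-0.2, 0.02, -0.042, 0.005, 0, 0, 0], [-0.2, 0.02, -0.042, 0.005, 0, 0, 0], [-0.2, 0.02, -0.042, 0.005, 0, 0, 0], [-0.2, 0.02, -0.042, 0.005, 0, 0, 0], [-0.2, 0.02, -0.042, 0.005, 0, 0, 0], [-0.2, 0.02, -0.042, 0.005, 0, 0, 0], [-0.2, 0.02, -0.042, 0.005, 0, 0, 0], [-0.2, 0.02, -0.042, 0.005, 0, 0, 0], [-0.2, 0.014, -0.042, 0.005, 0, 0, 0], [-0.2, 0, 0, 0, 0, 0, 0]])

```text
time_s: 3.95
eef_pos: [474.6, 326.5, 256.8]
ee_rot: [0.0, 0.98, 0.198, -0.001]
force: [-0.7, -0.7, 0.2]
grip_width: 0.598
grip_force: 0.0
```

Run:
```python
from h import *
s=ctrl.sense();print(s["eef_pos"].round(1),s["ee_rot"].round(4),s["time_s"],s["joints"].round(2))
c=ctrl.capture("wrist");save("w2.png",c["img"]);print((-np.array(c["R"]).T@c["t"]).round(1))
for q,z in [("lock_pin",51),("lock_pin_seat",45),("plug_pin_mid",45)]:
    print(q,[(np.round(d["point"]),round(d["score"],2),atz(d["point"],c,z).round(1)) for d in ctrl.landmark_of(q,c)[:5]])
for d in ctrl.boxes_of("lock_pin",c)[:5]: print(d)
```

```text
[474.6 326.5 256.8] [ 1.000e-04  9.801e-01  1.985e-01 -9.000e-04] 3.95 [0.4  0.4  1.22 0.   1.53 1.57]
[548.7 358.9 437.2]
lock_pin [(array([227., 192.]), 0.93, array([398.8, 420.4,  51. ])), (array([307.,  58.]), 0.83, array([576.7, 387.3,  51. ])), (array([368.,  91.]), 0.7, array([571., 313.,  51.])), (array([287., 129.]), 0.67, array([497. , 379.8,  51. ])), (array([592., 263.]), 0.35, array([495. , -63.9,  51. ]))]
lock_pin_seat [(array([304.,  61.]), 0.81, array([572.6, 390. ,  45. ])), (array([289., 132.]), 0.79, array([494.6, 377.3,  45. ])), (array([232., 193.]), 0.76, array([398.1, 415.6,  45. ])), (array([367.,  90.]), 0.61, array([572.2, 313.1,  45. ]))]
plug_pin_mid [(array([333., 155.]), 0.91, array([489.9, 319.3,  45. ]))]
{'extent': [210.4, 183.1, 32.4, 30.5], 'score': 0.94}
{'extent': [357.6, 81.8, 24.2, 19.6], 'score': 0.83}
{'extent': [271.9, 124.1, 26.1, 22.6], 'score': 0.7}
{'extent': [294.2, 47.7, 17.8, 20.1], 'score': 0.62}
```

View pics/w2.png

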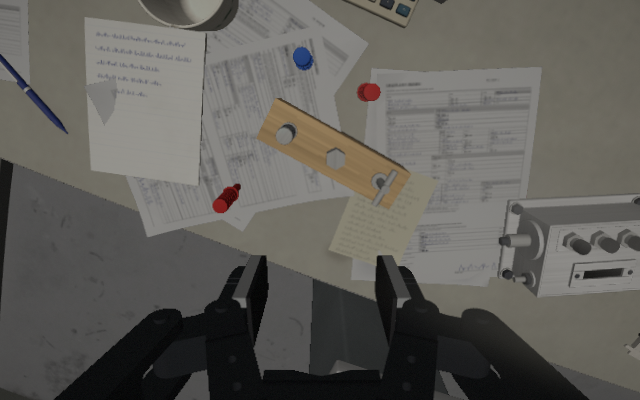

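The wrist view shows the grey pin in the block at (286,132), the blue one at (303,58), and the reds at (369,92) and (227,198). I'll refine the handle-top position.

Run:
```python
from h import *
c=ctrl.capture("wrist");t=ctrl.capture("top")
g=cv2.cvtColor(c["img"],cv2.COLOR_RGB2GRAY);
print(g[120:150:2,270:304:2])
save("v3.png",np.hstack([cv2.resize(c["img"][105:165,255:315],(400,400),interpolation=3),cv2.resize(t["img"][170:210,210:250],(400,400),interpolation=3)]))
for X in [(494.5,376.5)]:
  for z in(45,49,95): print(z,np.round(proj(np.array([*X,z]),c),1),np.round(proj(np.array([*X,z]),t),1))
```

```text
[[123 118 120 125 126 123 120 119 118 116 117 118 119 118 122 126 125]
 [121 123 121 118 120 126 118 121 111 113 114 117 117 118 118 118 124]
 [115 118 122 122 121 119 114  97  89 111 110 111 117 116 117 118 118]
 [116 116 114 117 119  67  45  46  41  44  63 113 111 118 117 116 117]
 [118 118 117 109  96 108 103  85  52  45  36  80 106 121 119 117 117]
 [119 119 116 114 130 128 129 127 110  52  42  51 111 125 123 120 119]
 [114 117 113 127 128 126 127 125 126 103  40  46 115 118 123 126 123]
 [107 108 124 126 123 125 123 124 126 119  45  55 110 118 116 118 124]
 [108 107 125 122 124 122 123 125 124 123  53  85 103 118 119 118 116]
 [112 108 120 122 122 121 124 123 124 119  58 112 115 114 116 118 118]
 [114 114 105 121 120 122 124 122 122 112 109 119 119 118 116 114 116]
 [113 114 114 109 121 123 122 122 119 103 113 117 119 120 120 118 115]
 [114 113 114 115 114 113 115 107 103 107 106 105 111 117 119 119 119]
 [114 114 113 115 115 114 115 114 112 109 108 106 106 106 112 118 119]
 [123 115 114 114 115 114 114 116 116 114 112 110 108 107 105 107 113]]
45 [287.2 132.3] [231.3 191.6]
49 [286.8 132.7] [231.  191.4]
95 [282.4 137.7] [227.3 188.9]
```

View pics/v3.png

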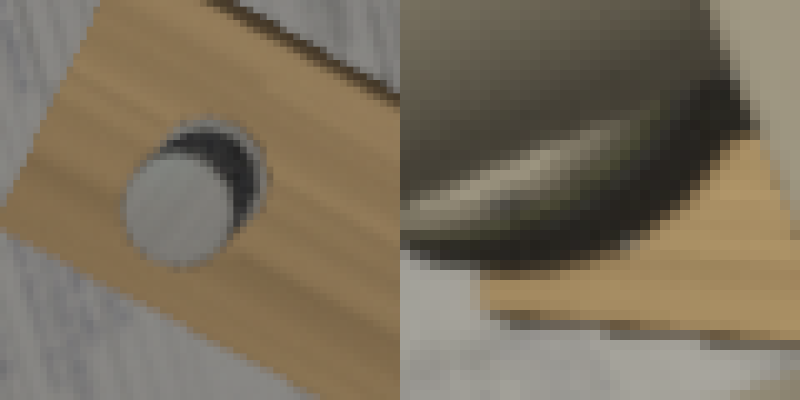

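Call:
send_rows(targets=[[-0.2, 0, 0, 0.02, 0, 0, -0.05], [-0.2, 0.01, -0.009, 0.025, 0, 0, 0], [-0.2, 0.01, -0.009, 0.025, 0, 0, 0], [-0.2, 0.01, -0.009, 0.025, 0, 0, 0], [-0.2, 0.011, -0.0095, 0.025, 0, 0, 0], [-0.2, 0, 0, 0.01, 0, 0, 0], [-0.2, 0, 0, 0.005, 0, 0, 0], [-0.2, 0, 0, 0, 0, 0, 0], [-0.2, 0, 0, 0, 0, 0, 0], [-0.2, 0, 0, 0, 0, 0, 0]])

```text
time_s: 5.55
eef_pos: [496.4, 376.1, 123.6]
ee_rot: [-0.0, 0.975, 0.222, 0.0]
force: [0.6, -1.2, 0.3]
grip_width: 0.599
grip_force: 0.0
```

Run:
```python
from h import *
s=ctrl.sense();print(s["eef_pos"].round(2),s["ee_rot"].round(4),s["time_s"],s["joints"].round(2))
c=ctrl.capture("wrist");save("w4.png",c["img"])
print([np.round(proj(np.array([495.5,377.3,z]),c),1) for z in(45,95)])
print(ctrl.landmark_of("lock_pin_seat",c)[:4]); print(ctrl.boxes_of("lock_pin",c)[:4])
```

```text
[496.36 376.07 123.64] [-1.00e-04  9.75e-01  2.22e-01  5.00e-04] 5.55 [ 0.46  0.58  1.28 -0.    1.28  1.58]
[array([320.8, 197.8]), array([320.7, 219.9])]
[{'point': [235.2, 276.5], 'score': 0.92}, {'point': [433.3, 149.9], 'score': 0.84}, {'point': [321.1, 195.9], 'score': 0.74}, {'point': [349.8, 98.2], 'score': 0.69}]
[{'extent': [205.9, 251.2, 44.3, 53.0], 'score': 0.79}, {'extent': [414.3, 133.2, 55.4, 41.1], 'score': 0.75}, {'extent': [302.9, 185.4, 31.8, 47.3], 'score': 0.72}, {'extent': [337.5, 87.2, 30.1, 28.5], 'score': 0.71}]
```

View pics/w4.png

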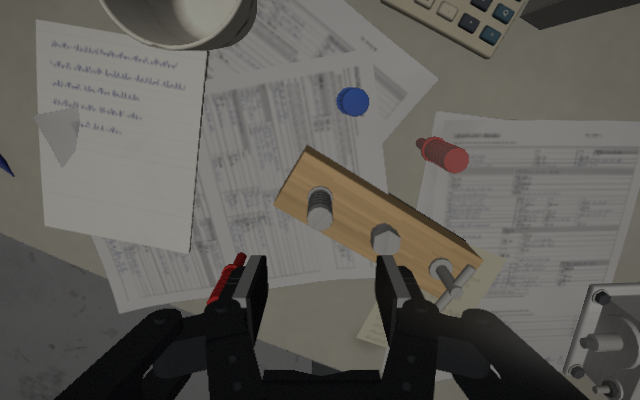

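Call:
send_rows(targets=[[-0.2, 0.0013, -0.001, 0.017, 0, 0, 0], [-0.2, 0, 0, 0.017, 0, 0, 0], [-0.2, 0, 0, 0.017, 0, 0, 0], [-0.2, 0, 0, 0.0165, 0, 0, 0], [-0.2, 0, 0, 0, 0, 0, 0], [0.3, 0, 0, 0, 0, 0, 0], [1, 0, 0, 0, 0, 0, 0], [1, 0, 0, 0, 0, 0, 0], [1, 0, 0, 0, 0, 0, 0], [1, 0, 0, 0, 0, 0, 0]], squeeze=50)

```text
time_s: 6.95
eef_pos: [497.7, 378.6, 57.5]
ee_rot: [-0.001, 0.975, 0.222, 0.002]
force: [-1.6, 2.5, 7.8]
grip_width: 0.002
grip_force: 3.8
```

Run:
```python
from h import *
s=ctrl.sense()
for k in("time_s","eef_pos","force","grip_width","grip_force"): print(k,np.round(s[k],3))
```

```text
time_s 6.95
eef_pos [497.7   378.627  57.542]
force [-1.631  2.511  7.848]
grip_width 0.002
grip_force 3.799
```

The fingers shut completely, so the grasp missed. I'll look.

Run:
```python
from h import *
c=ctrl.capture("wrist");d=ctrl.capture("scene")
save("v5.png",np.vstack([cv2.resize(c["img"][100:330,180:460],(640,300)[:1]+(300,),interpolation=3) if 0 else cv2.resize(c["img"][110:310,190:450],(390,300),interpolation=3),cv2.resize(d["img"][160:280,150:306],(390,300),interpolation=3)]))
```

```text
(no output)
```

View pics/v5.png

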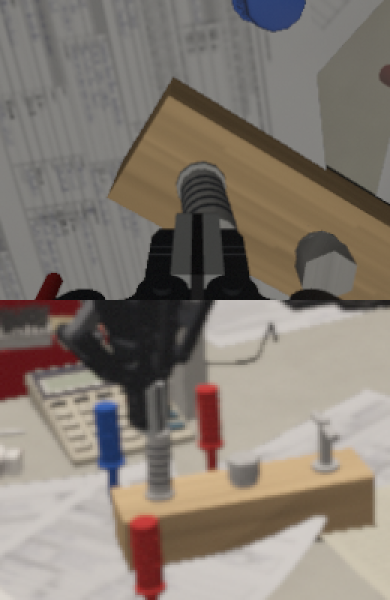

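Run:
```python
from h import *
c=ctrl.capture("wrist");d=ctrl.capture("scene")
for z in (45,57.5,76,95,120): 
  X=np.array([497.7,378.6,z]);w=np.array(proj(X,c));s=np.array(proj(X,d))
  print(z,w.round(1),((w-[190,110])*1.5).round(),s.round(1),((s-[150,160])*2.5+[0,300]).round())
for q in("lock_pin","lock_pin_seat"):
  for n,k in(("w",c),("s",d)): print(q,n,[(np.round(e["point"],1),round(e["score"],2)) for e in ctrl.landmark_of(q,k)[:5]])
save("v6.png",np.hstack([cv2.resize(c["img"][150:310,270:380],(400,582),interpolation=3),cv2.resize(d["img"][180:260,185:240],(400,582),interpolation=3)]))
```

```text
45 [323.1 228.8] [200. 178.] [210.2 238.1] [151. 495.]
57.5 [323.1 236.9] [200. 190.] [209.6 231.8] [149. 479.]
76 [323.3 250.8] [200. 211.] [208.8 222.4] [147. 456.]
95 [323.4 268.3] [200. 237.] [207.9 212.5] [145. 431.]
120 [323.7 298.1] [201. 282.] [206.7 199.2] [142. 398.]
lock_pin w [(array([323.1, 237.9]), 0.77), (array([208. , 328.1]), 0.7), (array([323.1, 233.5]), 0.63), (array([362.8, 107.5]), 0.55)]
lock_pin s [(array([209.7, 275. ]), 0.88), (array([233.2, 213.7]), 0.83), (array([195.7, 223.8]), 0.64), (array([212.8, 233.2]), 0.55)]
lock_pin_seat w [(array([322.8, 234.3]), 0.85), (array([212.2, 320.2]), 0.81), (array([471. , 168.9]), 0.78), (array([361. , 107.1]), 0.57)]
lock_pin_seat s [(array([194.7, 227.7]), 0.76), (array([212.4, 274. ]), 0.72), (array([215. , 237.1]), 0.6), (array([233. , 219.5]), 0.5)]
```

View pics/v6.png

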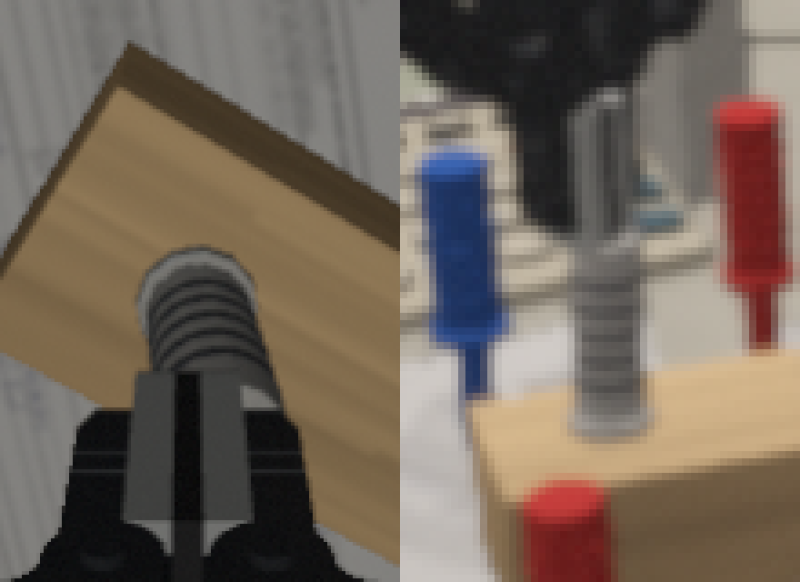

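Run:
```python
from h import *
c=ctrl.capture("wrist");s=ctrl.sense()
K=np.array(c["camera_matrix"]);print(K.round(1).tolist())
from scipy.spatial.transform import Rotation as Ro
w,x,y,z=s["ee_rot"];R=Ro.from_quat([x,y,z,w]).as_matrix()
for dz in(0,-19,-38):
  for dx in(-11,0,11):
    X=s["eef_pos"]+R@np.array([dx,0,dz]);cc=np.array(c["R"])@X+c["t"]
    print(dz,dx,np.round(proj(X,c),1),"mm/px",round(cc[2]/K[0,0],3))
g=cv2.cvtColor(c["img"],cv2.COLOR_RGB2GRAY)
print(s["eef_pos"],s["force"],s["wrist_torque"])
print(g[225:300:3,320],g[225:300:3,312],g[225:300:3,343]); print(g[262,296:352]); print(g[235,296:352])
o=np.array(c["R"])@(s["eef_pos"])+c["t"];print("cam in tool",R.T@(-np.array(c["R"]).T@c["t"]-s["eef_pos"]),"axis in tool",R.T@np.array(c["R"])[2])
```

```text
[[332.9, 0.0, 321.1], [0.0, 332.9, 202.9], [0.0, 0.0, 1.0]]
0 -11 [323.  253.7] mm/px 0.601
0 0 [323.1 236.9] mm/px 0.591
0 11 [323.1 219.6] mm/px 0.581
-19 -11 [323.2 269.5] mm/px 0.547
-19 0 [323.3 251.4] mm/px 0.537
-19 11 [323.3 232.6] mm/px 0.526
-38 -11 [323.4 288.7] mm/px 0.493
-38 0 [323.5 269.1] mm/px 0.482
-38 11 [323.5 248.5] mm/px 0.472
[497.67685365 378.62583051  57.52137619] [-1.11945899  1.42318298  7.94865316] [0.41309232 0.30275049 0.01783507]
[69 36 65 61 45 68 37 70 32 33 14 14 10 14 13 11 12 12 15 11 12 11 11 27
 27] [115  99  66  44  54  45  52  42  51  53  63  64  64  64  64  64  64  64
  63  63  63  63  63 111  39] [113 115 119 119 110 114 114  68  48  40  48  76 115  12  13  15  18  15
  34  15  19  16  14  14  18]
[ 82  73  67  67  67  67  67  67  69  69  67  64  64  64  63  64  63  64
  64  64  64  53  20  13  14  10  12  11  17  47  64  64  64  64  64  63
  64  64  63  64  68  73  73  71  71  72  72  71  72  68  54  51  85 107
 110 112]
[107 109 109 110 111 112 113 113 114 115 115 112 109 106  81  48  45  61
  64  50  38  43  57  67  70  70  67  59  56  52  46  46  46  44  45  46
  48  56  57  53  48  38  32  67  98 108 113 115 118 119 121 121 120 119
 118 118]
cam in tool [  80.65085564   -1.06410495 -180.54462586] axis in tool [-3.12749691e-01 -6.19917551e-04  9.49835379e-01]
```

The fingers shut just above the handle: the tips show at rows 252–257 at 0.477 mm/px, about 38 mm behind the stated TCP, resting on the handle top at z≈95 with 8 N. I'll back off, open, lower a bit and check.

Call:
send_rows(targets=[[1, 0, 0, -0.004, 0, 0, 0], [-0.2, 0, 0, -0.004, 0, 0, 0], [-0.2, 0, 0, 0, 0, 0, 0], [-0.2, 0, 0, 0, 0, 0, 0], [-0.2, 0, 0, 0, 0, 0, 0], [-0.2, 0, 0, 0.006, 0, 0, 0], [-0.2, 0, 0, 0.006, 0, 0, 0], [-0.2, 0, 0, 0.006, 0, 0, 0], [-0.2, 0, 0, 0.002, 0, 0, 0], [-0.2, 0, 0, 0, 0, 0, 0]])

```text
time_s: 8.65
eef_pos: [496.9, 377.5, 43.4]
ee_rot: [0.0, 0.975, 0.222, -0.0]
force: [0.4, 0.4, 1.5]
grip_width: 0.596
grip_force: 0.0
```

Run:
```python
from h import *
s=ctrl.sense();print(s["eef_pos"].round(1),s["force"].round(1),s["grip_width"],s["time_s"])
c=ctrl.capture("wrist");d=ctrl.capture("scene")
save("v7.png",np.hstack([cv2.resize(c["img"][150:330,230:420],(425,400),interpolation=3),cv2.resize(d["img"][180:260,175:250],(375,400),interpolation=3)]))
```

```text
[496.9 377.5  43.4] [0.4 0.4 1.5] 0.5961629177435662 8.65
```

View pics/v7.png

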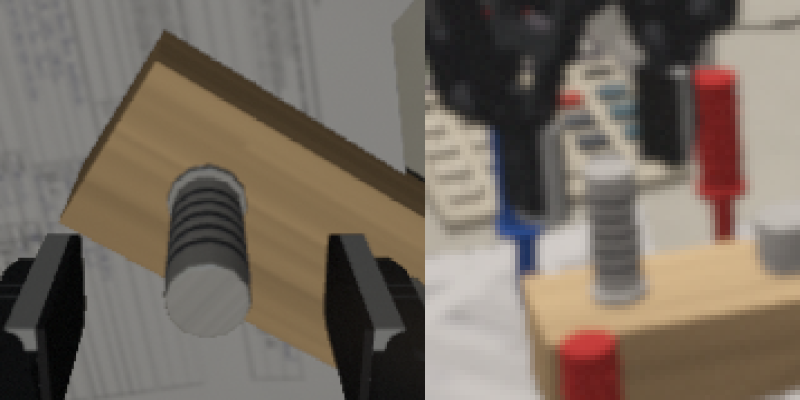

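The view confirms the pads straddle the handle with tips near z≈87 at TCP z 43. The pad mid-column (206) matches the handle (208). I'll descend 27 mm and close.

Call:
send_rows(targets=[[-0.2, 0, 0, 0.007, 0, 0, 0], [-0.2, 0, 0, 0.007, 0, 0, 0], [-0.2, 0, 0, 0.007, 0, 0, 0], [-0.2, 0, 0, 0.006, 0, 0, 0], [0.1, 0, 0, 0, 0, 0, 0], [1, 0, 0, 0, 0, 0, 0], [1, 0, 0, 0, 0, 0, 0], [1, 0, 0, 0, 0, 0, 0], [1, 0, 0, 0, 0, 0, 0], [1, 0, 0, 0, 0, 0, 0]], squeeze=50)

```text
time_s: 10.0
eef_pos: [497.2, 377.7, 16.9]
ee_rot: [-0.0, 0.975, 0.222, 0.0]
force: [0.2, -0.0, 3.3]
grip_width: 0.198
grip_force: 48.7
```

Call:
send_rows(targets=[[1, 0, 0, -0.004, 0, 0, 0], [1, 0, 0, -0.01, 0, 0, 0], [1, 0, 0, -0.015, 0, 0, 0], [1, 0, 0, -0.015, 0, 0, 0], [1, 0, 0, -0.03, 0, 0, 0], [1, 0, 0, -0.04, 0, 0, 0], [1, -0.004, 0.008, -0.02, 0, 0, 0], [1, -0.01, 0.02, -0.005, 0, 0, 0], [1, -0.02, 0.04, 0, 0, 0, 0], [1, -0.02, 0.04, 0, 0, 0, 0]])

```text
time_s: 11.25
eef_pos: [494.4, 255.1, 155.3]
ee_rot: [0.0, 0.975, 0.222, -0.0]
force: [0.9, -0.5, 0.0]
grip_width: 0.195
grip_force: 48.8
```

Call:
send_rows(targets=[[1, -0.02, 0.04, 0, 0, 0, 0], [1, -0.02, 0.04, 0, 0, 0, 0], [1, -0.02, 0.04, 0, 0, 0, 0], [1, -0.02, 0.04, 0, 0, 0, 0], [1, -0.02, 0.04, 0, 0, 0, 0], [1, -0.02, 0.04, 0, 0, 0, 0], [1, -0.01, 0.023, 0, 0, 0, 0], [1, -0.01, 0.02, 0, 0, 0, 0], [1, 0, 0, 0, 0, 0, 0], [1, 0, 0, 0, 0, 0, 0]])

```text
time_s: 12.5
eef_pos: [491.0, -58.4, 155.4]
ee_rot: [-0.0, 0.975, 0.222, -0.0]
force: [0.7, 0.0, -1.3]
grip_width: 0.197
grip_force: 48.8
```

Run:
```python
from h import *
s=ctrl.sense();print(s["eef_pos"].round(1),s["ee_rot"].round(4),s["force"].round(1),s["grip_width"],s["time_s"])
c=ctrl.capture("wrist")
for q,z in [("window_mid",78),("window_lock_end",78),("window_far_end",78),("lock_pin_seat",0)]:
    print(q,[(np.round(d["point"],1),round(d["score"],2),atz(d["point"],c,z).round(1)) for d in ctrl.landmark_of(q,c)[:2]])
print([np.round(proj(np.array(p),c),1).tolist() for p in [(492.5,-59.5,78),(483.4,-40.6,78),(501.6,-78.4,78)]])
# pin in hand: tip and seat projected
e=s["eef_pos"]; print("seat/tip px",np.round(proj(e+[0,0,28],c),1),np.round(proj(e+[0,0,-10],c),1))
g=cv2.cvtColor(c["img"],cv2.COLOR_RGB2GRAY); np.set_printoptions(linewidth=250)
print(g[150:262:4,240:410:5])
cv2.imwrite("pics/raw1.png",c["img"][:,:,::-1])
```

```text
[491.  -58.4 155.4] [-2.000e-04  9.750e-01  2.221e-01 -1.000e-04] [ 0.7  0.  -1.3] 0.197361145124808 12.5
window_mid [(array([323.9, 198. ]), 0.82, array([491.3, -59.4,  78. ]))]
window_lock_end [(array([348.4, 196.2]), 0.36, array([501.3, -76.6,  78. ])), (array([320.1, 259.2]), 0.29, array([439.9, -80.6,  78. ]))]
window_far_end [(array([349.7, 196. ]), 0.79, array([501.9, -77.5,  78. ])), (array([324. , 190.2]), 0.57, array([497.3, -56.6,  78. ]))]
lock_pin_seat [(array([320.4, 261.4]), 0.82, array([400.3, -99.7,   0. ]))]
[[324.7, 196.8], [298.8, 196.8], [350.5, 196.8]]
seat/tip px [323.3 259.3] [323.  230.3]
[[148 106  64 127 146 146 145 144 144 144 143 127  72 142 142 141 141 141 141 141 141 133  98 141 140 140 140 141 140 140 141 125 101 140]
 [143 143 142 142 143 143 143 144 143 143 142 142 142 142 142 142 142 142 142 142 142 142 142 142 141 141 142 142 142 141 142 141 142 142]
 [145 146 146 146 146 147 147 147 147 148 148 148 148 148 148 148 148 148 148 147 148 148 147 148 148 148 147 148 147 147 147 147 147 147]
 [145 146 147 147 147 147 147 148 147 147 147 147 147 147 147 
[... 2713 characters left out ...]
111]
 [115 113 113 112 111 112 113 112 112 111 113 112 111 112 112  68  68  62  90 111 111 111 111 112 111 111 111 112 109 111 110 111 111 109]
 [114 113 111 113 112 112 112 111 111 111 111 111 112 111 107  72  78  74  71 111 112 112 111 112 112 112 111 110 111 110 110 109 108 109]
 [113 113 112 112 111 112 113 111 111 112 111 111 111 107 112 122  99 114 123  65 111 111 110 110 112 111 111 110 111 110 109 109 109 110]
 [113 113 111 111 111 112 112 112 111 112  67  67  16 114  95  72  71  69  64 122  14  66  67 110 111 110 111 111 112 109 110 109 110 110]
 [114 114 111 111 112 112 112 112 111 110  67  66   9 120  70  54  35  39  64  61  11  66  67  91 111 110 111 111 110 110 110 108 108 110]]
```

Run:
```python
from h import *
c=ctrl.capture("wrist");s=ctrl.sense();e=s["eef_pos"];print(e.round(2))
for th in(70,85,100): print(slot(c,(280,180,368,212),th=th,k=4))
g=cv2.cvtColor(c["img"],cv2.COLOR_RGB2GRAY).astype(float)
for r in(234,236,240,244,247):
    v=g[r,300:345];d=np.diff(v);i=np.where(v<95)[0]
    # subpixel half-level crossings
    bg=112;fg=66;h=(bg+fg)/2;a,b=i[0],i[-1]
    l=300+a-(h-v[a])/(v[a-1]-v[a]); rr=300+b+(h-v[b])/(v[b+1]-v[b]);zz=[z for z in np.arange(-10,28,.5)]
    P=[proj(e+[0,0,z],c) for z in zz];k=np.argmin([abs(p[1]-r) for p in P]);print(r,round(l,2),round(rr,2),"ctr",round((l+rr)/2,2),"pred",round(P[k][0],2),"w",round(rr-l,2))
print(g[222:236,320:325].round().tolist())
```

```text
[491.34 -58.49 155.53]
(array([324.06378188, 197.08723376]), array([492.3534  , -59.145164], dtype=float32), ((492.3822937011719, -59.095306396484375), (12.110833168029785, 54.5537109375), 25.756052017211914))
(array([324.07649772, 197.02559403]), array([492.40408 , -59.131733], dtype=float32), ((492.3811950683594, -59.09996032714844), (12.53581714630127, 54.970149993896484), 25.756061553955078))
(array([324.13336403, 197.00085301]), array([492.44202, -59.16435], dtype=float32), ((492.37725830078125, -59.10200119018555), (12.95916748046875, 55.393009185791016), 25.760974884033203))
234 313.26 329.24 ctr 321.25 pred 323.26 w 15.98
236 312.82 329.56 ctr 321.19 pred 323.29 w 16.74
240 312.52 329.82 ctr 321.17 pred 323.35 w 17.3
244 312.34 330.04 ctr 321.19 pred 323.39 w 17.7
247 310.12 333.28 ctr 321.7 pred 323.44 w 23.15
[[145.0, 145.0, 145.0, 145.0, 145.0], [145.0, 145.0, 145.0, 145.0, 144.0], [145.0, 146.0, 145.0, 145.0, 145.0], [145.0, 146.0, 145.0, 145.0, 145.0], [145.0, 145.0, 145.0, 145.0, 145.0], [124.0, 121.0, 115.0, 123.0, 138.0], [86.0, 82.0, 74.0, 84.0, 103.0], [67.0, 66.0, 66.0, 65.0, 67.0], [68.0, 67.0, 66.0, 66.0, 62.0], [67.0, 67.0, 66.0, 65.0, 63.0], [68.0, 67.0, 68.0, 66.0, 63.0], [67.0, 67.0, 66.0, 65.0, 64.0], [67.0, 67.0, 67.0, 66.0, 64.0], [68.0, 67.0, 67.0, 65.0, 64.0]]
```

Call:
send_rows(targets=[[1, 0.001, 0.011, 0.005, 0, 0, 0], [1, 0.0009, 0.0103, 0.01, 0, 0, 0], [1, 0, 0, 0.015, 0, 0, 0], [1, 0, 0, 0.015, 0, 0, 0], [1, 0, 0, 0.01, 0, 0, 0], [1, 0, 0, 0.005, 0, 0, 0], [1, 0, 0, 0.003, 0, 0, 0], [1, 0, 0, 0, 0, 0, 0], [1, 0, 0, 0, 0, 0, 0], [1, 0, 0, 0, 0, 0, 0]])

```text
time_s: 14.05
eef_pos: [502.4, -77.3, 92.7]
ee_rot: [0.0, 0.975, 0.222, 0.0]
force: [0.4, 0.1, -0.0]
grip_width: 0.197
grip_force: 48.9
```

```bash
cat > st.py <<'E'
from h import *
C=np.array([494.0,-59.8]);u=np.array([-.4346,.9006]);v=np.array([.9006,.4346])
s=ctrl.sense();e=s["eef_pos"];f=s["force"]
print("t",s["time_s"],"pos",e.round(2),"along(lock=21)",round((e[:2]-C)@u,2),"across",round((e[:2]-C)@v,2),"F along/across/z",round(f[:2]@u,1),round(f[:2]@v,1),round(f[2],1),"grip",round(s["grip_width"],3))
E
python3 - <<'E'
import st
from h import *
c=ctrl.capture("wrist");e=st.e
print("pred tip",np.round(proj(e+[0,0,-10],c),1), "slot ctr/far pred",np.round(proj(np.array([494,-59.8,78]),c),1),np.round(proj(np.array([503.1,-78.7,78]),c),1))
g=cv2.cvtColor(c["img"],cv2.COLOR_RGB2GRAY); np.set_printoptions(linewidth=250)
print(g[196:256:2,250:360:4])
E
```

```text
t 14.05 pos [502.39 -77.34  92.74] along(lock=21) -19.45 across -0.07 F along/across/z -0.1 0.4 -0.0 grip 0.197
pred tip [323.  230.3] slot ctr/far pred [292.3 227.3] [325.4 227.3]
[[145 145 145 145 145 144 145 145 145 145 145 145 145 145 145 145 145 144 145 144 144 145 144 145 143 144 144 143]
 [146 146 146 145 146 145 145 146 146 145 146 145 146 145 145 145 146 145 146 145 145 145 145 146 146 145 145 146]
 [146 147 146 146 146 146 146 146 147 146 146 146 147 147 146 147 147 147 147 147 147 147 147 147 148 147 147 147]
 [128 128 128 128 128 129 130 129 129 129 129 129 130 130 130 130 130 131 130 130 131 123 122 123 123 123 123 131]
 [105 105 105 106 108 110 112 112 113 113 113 115 115 116 117 116 117 117 116 117 118 117 118 118 119 119 121 115]
 [146 146 146 146 146 146 146 147 146 146 146 147 147 146 147 147 147 147 147 147 146 146 147 147 147 147 147 131]
 [146 145 145 146 146 146 145 147 147 147 146 146 147 147 147 147 146 147 146 146 147 147 147 147 147 145 146 126]
 [144 143 144 144 143 144 144 144 144 144 144 144 145 144 144 145 145 145 145 145 144 144 144 145 144 144 144 118]
[... 1831 characters left out ...]
 146 128]
 [142 143 144 143 143 143 144 144 144 144 144 144 143 145 144 144  62  73  64  59 110 143 144 144 144 144 144 130]
 [143 143 143 143 143 143 143 143 143 143 143 144 143 143 143 136  71  73  94  67  83 142 143 143 142 143 142 131]
 [143 143 143 143 144 144 144 143 143 144 144 144 144 144 144  81 115 119 121 118  80  97 144 143 144 145 144 128]
 [143 144 144 143 144 143 143 144 144 144 144 144 145 145 109 112 121 116 103 122 121  85 145 145 145 145 145 142]
 [144 143 143 143 143 143 143 143 143 144  76  77  77  47  85 121  77  71  70  71  99 119  90  51  78  77 128 142]
 [139 139 139 138 138 138 138 138 138 138  65  66  67  13 119  94  71  69  70  67  62 121  72  14  66  67 110 142]]
```

The tip is within about 0.5 mm across the slot and 41 mm from the lock end. I'll enter gently.

Call:
send_rows(targets=[[1, 0.0004, 0, 0.003, 0, 0, 0], [1, 0, 0, 0.003, 0, 0, 0], [1, 0, 0, 0.003, 0, 0, 0], [1, 0, 0, 0.003, 0, 0, 0], [1, 0, 0, 0.003, 0, 0, 0], [1, 0, 0, 0.003, 0, 0, 0], [1, 0, 0, 0.001, 0, 0, 0], [1, 0, 0, 0.001, 0, 0, 0], [1, 0, 0, 0.001, 0, 0, 0], [1, 0, 0, 0, 0, 0, 0]])

```text
time_s: 15.35
eef_pos: [502.6, -77.1, 71.5]
ee_rot: [-0.0, 0.975, 0.222, -0.0]
force: [-0.2, -0.4, 0.0]
grip_width: 0.199
grip_force: 48.9
```

```bash
python3 st.py
```

```text
t 15.35 pos [502.61 -77.1   71.47] along(lock=21) -19.32 across 0.24 F along/across/z -0.3 -0.4 0.0 grip 0.199
```

Call:
send_rows(targets=[[1, 0, 0, 0.0005, 0, 0, 0], [1, 0, 0, 0.0005, 0, 0, 0], [1, 0, 0, 0.0005, 0, 0, 0], [1, 0, 0, 0.0005, 0, 0, 0], [1, 0, 0, 0.0003, 0, 0, 0], [1, 0, 0, 0.0002, 0, 0, 0], [1, 0, 0, 0, 0, 0, 0], [1, 0, 0, 0, 0, 0, 0], [1, 0, 0, 0, 0, 0, 0], [1, 0, 0, 0, 0, 0, 0]])

```text
time_s: 16.6
eef_pos: [502.8, -77.1, 69.6]
ee_rot: [0.0, 0.975, 0.222, 0.0]
force: [-0.7, 1.0, 6.1]
grip_width: 0.2
grip_force: 49.5
```

```bash
python3 st.py
```

```text
t 16.6 pos [502.84 -77.12  69.59] along(lock=21) -19.43 across 0.43 F along/across/z 1.2 -0.2 6.1 grip 0.2
```

Rack contact at TCP z 69.6 with about 6 N. I'll feel along it towards the lock end in 4.5 mm steps.

Call:
send_rows(targets=[[1, -0.0002, -0.001, 0, 0, 0, 0], [1, 0, -0.001, 0, 0, 0, 0], [1, 0, -0.001, 0, 0, 0, 0], [1, 0, -0.001, 0, 0, 0, 0], [1, 0, -0.0005, 0, 0, 0, 0], [1, 0, 0, 0, 0, 0, 0], [1, 0, 0, 0, 0, 0, 0], [1, 0, 0, 0, 0, 0, 0], [1, 0, 0, 0, 0, 0, 0], [1, 0, 0, 0, 0, 0, 0]])

```text
time_s: 17.85
eef_pos: [501.3, -73.7, 69.6]
ee_rot: [0.001, 0.975, 0.222, 0.001]
force: [1.5, -2.1, 6.0]
grip_width: 0.198
grip_force: 49.4
```

```bash
python3 st.py
```

```text
t 17.85 pos [501.3  -73.68  69.62] along(lock=21) -15.67 across 0.54 F along/across/z -2.6 0.5 6.0 grip 0.198
```

Call:
send_rows(targets=[[1, -0.0002, -0.001, 0, 0, 0, 0], [1, 0, -0.001, 0, 0, 0, 0], [1, 0, -0.001, 0, 0, 0, 0], [1, 0, -0.001, 0, 0, 0, 0], [1, 0, -0.0005, 0, 0, 0, 0], [1, 0, 0, 0, 0, 0, 0], [1, 0, 0, 0, 0, 0, 0], [1, 0, 0, 0, 0, 0, 0], [1, 0, 0, 0, 0, 0, 0], [1, 0, 0, 0, 0, 0, 0]])

```text
time_s: 19.1
eef_pos: [499.2, -69.7, 69.6]
ee_rot: [0.001, 0.975, 0.222, 0.001]
force: [-0.0, -2.2, 5.9]
grip_width: 0.197
grip_force: 49.4
```

```bash
python3 st.py
```

```text
t 19.1 pos [499.22 -69.68  69.64] along(lock=21) -11.17 across 0.41 F along/across/z -2.0 -1.0 5.9 grip 0.197
```

Call:
send_rows(targets=[[1, -0.0002, -0.001, 0, 0, 0, 0], [1, 0, -0.001, 0, 0, 0, 0], [1, 0, -0.001, 0, 0, 0, 0], [1, 0, -0.001, 0, 0, 0, 0], [1, 0, -0.0005, 0, 0, 0, 0], [1, 0, 0, 0, 0, 0, 0], [1, 0, 0, 0, 0, 0, 0], [1, 0, 0, 0, 0, 0, 0], [1, 0, 0, 0, 0, 0, 0], [1, 0, 0, 0, 0, 0, 0]])

```text
time_s: 20.35
eef_pos: [497.1, -65.7, 69.6]
ee_rot: [0.001, 0.975, 0.222, 0.001]
force: [0.9, -2.0, 5.1]
grip_width: 0.197
grip_force: 49.4
```

```bash
python3 st.py
```

```text
t 20.35 pos [497.1  -65.75  69.63] along(lock=21) -6.7 across 0.21 F along/across/z -2.2 -0.1 5.1 grip 0.197
```

Call:
send_rows(targets=[[1, -0.0001, -0.001, 0, 0, 0, 0], [1, 0, -0.001, 0, 0, 0, 0], [1, 0, -0.001, 0, 0, 0, 0], [1, 0, -0.001, 0, 0, 0, 0], [1, 0, -0.0005, 0, 0, 0, 0], [1, 0, 0, 0, 0, 0, 0], [1, 0, 0, 0, 0, 0, 0], [1, 0, 0, 0, 0, 0, 0], [1, 0, 0, 0, 0, 0, 0], [1, 0, 0, 0, 0, 0, 0]])

```text
time_s: 21.6
eef_pos: [495.1, -61.7, 69.6]
ee_rot: [0.001, 0.975, 0.222, 0.001]
force: [0.7, -2.7, 5.6]
grip_width: 0.195
grip_force: 49.4
```

```bash
python3 st.py
```

```text
t 21.6 pos [495.06 -61.71  69.64] along(lock=21) -2.19 across 0.13 F along/across/z -2.8 -0.6 5.6 grip 0.195
```

Call:
send_rows(targets=[[1, 0, -0.001, 0, 0, 0, 0], [1, 0, -0.001, 0, 0, 0, 0], [1, 0, -0.001, 0, 0, 0, 0], [1, 0, -0.001, 0, 0, 0, 0], [1, 0, -0.0005, 0, 0, 0, 0], [1, 0, 0, 0, 0, 0, 0], [1, 0, 0, 0, 0, 0, 0], [1, 0, 0, 0, 0, 0, 0], [1, 0, 0, 0, 0, 0, 0], [1, 0, 0, 0, 0, 0, 0]])

```text
time_s: 22.85
eef_pos: [492.9, -57.5, 69.5]
ee_rot: [0.001, 0.975, 0.222, 0.001]
force: [2.3, -1.8, 4.8]
grip_width: 0.194
grip_force: 49.4
```

```bash
python3 st.py
```

```text
t 22.85 pos [492.94 -57.51  69.47] along(lock=21) 2.52 across 0.04 F along/across/z -2.6 1.3 4.8 grip 0.194
```

Call:
send_rows(targets=[[1, 0, -0.001, 0, 0, 0, 0], [1, 0, -0.001, 0, 0, 0, 0], [1, 0, -0.001, 0, 0, 0, 0], [1, 0, -0.0005, 0, 0, 0, 0], [1, 0, 0, 0, 0, 0, 0], [1, 0, 0, 0, 0, 0, 0], [1, 0, 0, 0, 0, 0, 0], [1, 0, 0, 0, 0, 0, 0], [1, 0, 0, 0, 0, 0, 0], [1, 0, 0, 0, 0, 0, 0]])

```text
time_s: 24.1
eef_pos: [490.8, -54.0, 69.0]
ee_rot: [-0.0, 0.975, 0.222, 0.0]
force: [-0.4, 0.2, -1.2]
grip_width: 0.195
grip_force: 48.8
```

```bash
python3 st.py
```

```text
t 24.1 pos [490.76 -53.98  69.  ] along(lock=21) 6.65 across -0.39 F along/across/z 0.3 -0.3 -1.2 grip 0.195
```

Contact vanished between along 2.5 and 6.7, so the nose is over the bore. I'll move 1 mm on and lower gently.

Call:
send_rows(targets=[[1, 0.0002, -0.001, 0, 0, 0, 0], [1, 0, 0, 0.0005, 0, 0, 0], [1, 0, 0, 0.0005, 0, 0, 0], [1, 0, 0, 0.0005, 0, 0, 0], [1, 0, 0, 0.0005, 0, 0, 0], [1, 0, 0, 0, 0, 0, 0], [1, 0, 0, 0, 0, 0, 0], [1, 0, 0, 0, 0, 0, 0], [1, 0, 0, 0, 0, 0, 0], [1, 0, 0, 0, 0, 0, 0]])

```text
time_s: 25.35
eef_pos: [490.5, -53.0, 67.0]
ee_rot: [0.0, 0.975, 0.222, -0.0]
force: [-0.3, -0.3, -1.8]
grip_width: 0.196
grip_force: 48.8
```

```bash
python3 st.py
```

```text
t 25.35 pos [490.49 -52.99  67.  ] along(lock=21) 7.66 across -0.2 F along/across/z -0.1 -0.4 -1.8 grip 0.196
```

Call:
send_rows(targets=[[1, 0, 0, 0.0005, 0, 0, 0], [1, 0, 0, 0.0005, 0, 0, 0], [1, 0, 0, 0.0005, 0, 0, 0], [1, 0, 0, 0.0005, 0, 0, 0], [1, 0, 0, 0.0005, 0, 0, 0], [1, 0, 0, 0.0005, 0, 0, 0], [1, 0, 0, 0.0005, 0, 0, 0], [1, 0, 0, 0, 0, 0, 0], [1, 0, 0, 0, 0, 0, 0], [1, 0, 0, 0, 0, 0, 0]])

```text
time_s: 26.6
eef_pos: [490.5, -53.0, 63.5]
ee_rot: [0.0, 0.975, 0.222, 0.0]
force: [0.3, 1.0, -1.4]
grip_width: 0.193
grip_force: 48.8
```

```bash
python3 st.py
```

```text
t 26.6 pos [490.5  -53.    63.51] along(lock=21) 7.65 across -0.2 F along/across/z 0.7 0.7 -1.4 grip 0.193
```

Call:
send_rows(targets=[[1, 0, 0, 0.0007, 0, 0, 0], [1, 0, 0, 0.0007, 0, 0, 0], [1, 0, 0, 0.0007, 0, 0, 0], [1, 0, 0, 0.0005, 0, 0, 0], [1, 0, -0.0015, 0, 0, 0, 0], [1, 0, -0.0015, 0, 0, 0, 0], [1, 0, -0.0015, 0, 0, 0, 0], [1, 0, -0.0015, 0, 0, 0, 0], [1, 0, -0.0015, 0, 0, 0, 0], [1, 0, 0, 0, 0, 0, 0]])

```text
time_s: 27.85
eef_pos: [487.9, -47.4, 61.1]
ee_rot: [0.001, 0.975, 0.222, 0.001]
force: [2.3, -7.1, -3.4]
grip_width: 0.198
grip_force: 48.9
```

```bash
python3 st.py
```

```text
t 27.85 pos [487.94 -47.44  61.05] along(lock=21) 13.76 across -0.08 F along/across/z -7.3 -1.0 -3.4 grip 0.198
```

Call:
send_rows(targets=[[1, 0, -0.001, 0, 0, 0, 0], [1, 0, -0.001, 0, 0, 0, 0], [1, 0, -0.001, 0, 0, 0, 0], [1, 0, -0.001, 0, 0, 0, 0], [1, 0, -0.001, 0, 0, 0, 0], [1, 0, -0.001, 0, 0, 0, 0], [1, 0, 0, 0, 0, 0, 0], [1, 0, 0, 0, 0, 0, 0], [1, 0, 0, 0, 0, 0, 0], [1, 0, 0, 0, 0, 0, 0]])

```text
time_s: 29.1
eef_pos: [485.4, -42.1, 61.1]
ee_rot: [0.001, 0.975, 0.222, 0.001]
force: [2.2, -6.4, -4.2]
grip_width: 0.197
grip_force: 48.9
```

```bash
python3 st.py
```

```text
t 29.1 pos [485.37 -42.09  61.07] along(lock=21) 19.7 across -0.07 F along/across/z -6.7 -0.8 -4.2 grip 0.197
```

Call:
send_rows(targets=[[1, 0, -0.0005, 0, 0, 0, 0], [1, 0, -0.0005, 0, 0, 0, 0], [1, 0, -0.0005, 0, 0, 0, 0], [1, 0, -0.0005, 0, 0, 0, 0], [1, 0, -0.0005, 0, 0, 0, 0], [1, 0, 0, 0, 0, 0, 0], [1, 0, 0, 0, 0, 0, 0], [1, 0, 0, 0, 0, 0, 0], [1, 0, 0, 0, 0, 0, 0], [1, 0, 0, 0, 0, 0, 0]])

```text
time_s: 30.35
eef_pos: [484.3, -39.9, 61.1]
ee_rot: [0.002, 0.975, 0.222, 0.001]
force: [3.3, -7.8, -4.7]
grip_width: 0.2
grip_force: 48.9
```

```bash
python3 st.py
```

```text
t 30.35 pos [484.3  -39.88  61.06] along(lock=21) 22.15 across -0.08 F along/across/z -8.5 -0.4 -4.7 grip 0.2
```

Call:
send_rows(targets=[[1, 0, -0.0004, 0, 0, 0, 0], [1, 0, -0.0004, 0, 0, 0, 0], [1, 0, -0.0004, 0, 0, 0, 0], [1, 0, 0, 0, 0, 0, 0], [1, 0, 0, 0, 0, 0, 0], [1, 0, 0, 0, 0, 0, 0], [1, 0, 0, 0, 0, 0, 0], [1, 0, 0, 0, 0, 0, 0], [1, 0, 0, 0, 0, 0, 0], [1, 0, 0, 0, 0, 0, 0]])

```text
time_s: 31.6
eef_pos: [483.9, -39.0, 61.1]
ee_rot: [0.002, 0.975, 0.222, 0.001]
force: [2.3, -9.1, -5.0]
grip_width: 0.195
grip_force: 49.0
```

```bash
python3 st.py
```

```text
t 31.6 pos [483.91 -39.02  61.09] along(lock=21) 23.1 across -0.05 F along/across/z -9.2 -1.9 -5.0 grip 0.195
```

Call:
send_rows(targets=[[1, 0, -0.0004, 0, 0, 0, 0], [1, 0, -0.0004, 0, 0, 0, 0], [1, 0, -0.0002, 0, 0, 0, 0], [1, 0, 0, 0, 0, 0, 0], [1, 0, 0, 0, 0, 0, 0], [1, 0, 0, 0, 0, 0, 0], [1, 0, 0, 0, 0, 0, 0], [1, 0, 0, 0, 0, 0, 0], [1, 0, 0, 0, 0, 0, 0], [1, 0, 0, 0, 0, 0, 0]])

```text
time_s: 32.85
eef_pos: [483.9, -38.8, 61.2]
ee_rot: [0.002, 0.975, 0.222, 0.001]
force: [3.8, -12.3, -6.5]
grip_width: 0.197
grip_force: 49.2
```

```bash
python3 st.py; python3 -c "
from h import *
s=ctrl.sense();print(s['wrist_torque'].round(2),s['ee_rot'].round(4))"
```

```text
t 32.85 pos [483.89 -38.79  61.17] along(lock=21) 23.32 across 0.02 F along/across/z -12.8 -1.9 -6.5 grip 0.197
[-2.47 -0.84  0.04] [0.0025 0.975  0.2222 0.0011]
```

The rack is at its stop (12.8 N, motion ceased). I'll relax back to centre over the lock bore, then lower.

Call:
send_rows(targets=[[1, 0, 0.001, 0, 0, 0, 0], [1, 0, 0.001, 0, 0, 0, 0], [1, 0, 0.001, 0, 0, 0, 0], [1, 0, 0.0008, 0, 0, 0, 0], [1, 0, 0, 0, 0, 0, 0], [1, 0, 0, 0.0005, 0, 0, 0], [1, 0, 0, 0.0005, 0, 0, 0], [1, 0, 0, 0.0005, 0, 0, 0], [1, 0, 0, 0.0005, 0, 0, 0], [1, 0, 0, 0, 0, 0, 0]])

```text
time_s: 34.1
eef_pos: [484.2, -40.0, 58.8]
ee_rot: [-0.0, 0.975, 0.222, -0.0]
force: [-1.4, -0.2, 0.2]
grip_width: 0.196
grip_force: 49.2
```

```bash
python3 st.py
```

```text
t 34.1 pos [484.2  -39.99  58.84] along(lock=21) 22.09 across -0.22 F along/across/z 0.4 -1.3 0.2 grip 0.196
```

Call:
send_rows(targets=[[1, 0.0002, 0.0003, 0, 0, 0, 0], [1, 0, 0, 0.0005, 0, 0, 0], [1, 0, 0, 0.0005, 0, 0, 0], [1, 0, 0, 0.0005, 0, 0, 0], [1, 0, 0, 0.0005, 0, 0, 0], [1, 0, 0, 0.0005, 0, 0, 0], [1, 0, 0, 0.0005, 0, 0, 0], [1, 0, 0, 0, 0, 0, 0], [1, 0, 0, 0, 0, 0, 0], [1, 0, 0, 0, 0, 0, 0]])

```text
time_s: 35.35
eef_pos: [484.6, -40.2, 55.9]
ee_rot: [0.0, 0.975, 0.222, 0.0]
force: [0.1, 0.3, -1.0]
grip_width: 0.196
grip_force: 49.2
```

```bash
python3 st.py
```

```text
t 35.35 pos [484.56 -40.2   55.91] along(lock=21) 21.76 across 0.02 F along/across/z 0.2 0.2 -1.0 grip 0.196
```

Call:
send_rows(targets=[[1, 0, 0, 0.0007, 0, 0, 0], [1, 0, 0, 0.0007, 0, 0, 0], [1, 0, 0, 0.0007, 0, 0, 0], [1, 0, 0, 0.0007, 0, 0, 0], [1, 0, 0, 0.0007, 0, 0, 0], [1, 0, 0, 0.0007, 0, 0, 0], [1, 0, 0, 0.0007, 0, 0, 0], [1, 0, 0, 0.0004, 0, 0, 0], [1, 0, 0, 0, 0, 0, 0], [1, 0, 0, 0, 0, 0, 0]])

```text
time_s: 36.6
eef_pos: [484.6, -40.2, 50.6]
ee_rot: [0.0, 0.975, 0.222, 0.0]
force: [-1.2, 1.3, -1.3]
grip_width: 0.196
grip_force: 49.2
```

```bash
python3 st.py
```

```text
t 36.6 pos [484.57 -40.2   50.61] along(lock=21) 21.75 across 0.03 F along/across/z 1.7 -0.5 -1.3 grip 0.196
```

Call:
send_rows(targets=[[1, 0, 0, 0.0003, 0, 0, 0], [1, 0, 0, 0.0003, 0, 0, 0], [1, 0, 0, 0.0003, 0, 0, 0], [1, 0, 0, 0.0002, 0, 0, 0], [1, 0, 0, 0.0001, 0, 0, 0], [1, 0, 0, 0.0001, 0, 0, 0], [1, 0, 0, 0, 0, 0, 0], [1, 0, 0, 0, 0, 0, 0], [1, 0, 0, 0, 0, 0, 0], [1, 0, 0, 0, 0, 0, 0]])

```text
time_s: 37.85
eef_pos: [484.6, -40.2, 49.8]
ee_rot: [0.0, 0.975, 0.222, 0.0]
force: [-2.0, 0.2, 7.3]
grip_width: 0.196
grip_force: 50.0
```

```bash
python3 st.py
```

```text
t 37.85 pos [484.64 -40.24  49.79] along(lock=21) 21.68 across 0.07 F along/across/z 1.1 -1.7 7.3 grip 0.196
```

The collar seated at z 49.8 with 7 N, 20 mm below the rack-contact height as expected. I'll release and retreat.

Call:
send_rows(targets=[[0.4, 0, 0, -0.0003, 0, 0, 0], [0.3, 0, 0, 0, 0, 0, 0], [0.1, 0, 0, 0, 0, 0, 0], [0, 0, 0, 0, 0, 0, 0], [0, 0, 0, 0, 0, 0, 0], [0, 0, 0, -0.003, 0, 0, 0], [0, 0, 0, -0.01, 0, 0, 0], [0, 0, 0, -0.015, 0, 0, 0], [0, 0, 0, -0.025, 0, 0, 0], [0, 0, 0, -0.03, 0, 0, 0]])

```text
time_s: 39.1
eef_pos: [484.5, -40.2, 134.3]
ee_rot: [0.0, 0.975, 0.222, 0.0]
force: [0.1, -1.0, 1.1]
grip_width: 0.499
grip_force: 0.0
```

Run:
```python
import st
from h import *
c=ctrl.capture("wrist");d=ctrl.capture("scene")
P=np.array([484.6,-40.2])
for z in(78,82,128): print(z,np.round(proj(np.array([*P,z]),c),1),np.round(proj(np.array([*P,z]),d),1))
for n,k in(("w",c),("s",d)):
  for q in("lock_pin_seat","lock_pin"): print(n,q,[(np.round(e["point"],1),round(e["score"],2)) for e in ctrl.landmark_of(q,k)[:4]])
  print(n,[(np.round(e["extent"]),round(e["score"],2)) for e in ctrl.boxes_of("lock_pin",k)[:4]])
```

```text
t 39.1 pos [484.47 -40.17 134.25] along(lock=21) 21.82 across -0.06 F along/across/z -0.9 -0.4 1.1 grip 0.499
78 [322.8 206.2] [404.8 182.6]
82 [322.9 207.9] [405.  180.8]
128 [323.2 232.6] [406.9 160.1]
w lock_pin_seat [(array([322.4, 207.1]), 0.59)]
w lock_pin [(array([320.4, 209.8]), 0.58)]
w [(array([304., 195.,  32.,  53.]), 0.81)]
s lock_pin_seat [(array([232.6, 216. ]), 0.77), (array([213.4, 273.4]), 0.77), (array([194. , 229.5]), 0.53), (array([407.6, 182. ]), 0.45)]
s lock_pin [(array([195.5, 225.6]), 0.73), (array([408.7, 177.4]), 0.7), (array([234. , 212.7]), 0.5)]
s [(array([226., 192.,  11.,  38.]), 0.74), (array([405., 164.,   8.,  19.]), 0.69), (array([199., 247.,  20.,  50.]), 0.62), (array([189., 200.,  11.,  38.]), 0.61)]
```

```bash
python3 -c "
from rig import ctrl
print(ctrl.finish_job())"
```

```text
the job is handed in; nothing more can be done
None
```

The rack is drawn to its stop and the locking pin stands fully home in the lock bore, collar on the pad and released, with the other two pins untouched in the block; the first grasp closed on air at about 8 N against the handle top before the second held, and the job was handed in at about 39 s with no verdict returned.

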